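# Gauge the fill level of an open parcel tube and lock the probe

### The arm

A 6-joint arm with a two-finger parallel gripper is mounted at the origin on the work surface. World frame = base frame: x ahead of the robot, y to its left, z up, the work surface at z = 0. Lengths are in mm, angles in rad, forces in N, time in s.
With the tool pointing down it reaches from about 375 to 825 mm from the base axis. Payload 5.5 kg.
Tool frame: the origin (TCP) lies on the front face of the gripper's body, between the roots of the fingers; the fingertips stand 73 mm ahead of it and the grasp point (between the pads) lies 54 mm ahead of it; z points along the fingers, y is the direction in which the jaws open and shut (so a half turn about z gives the same grasp; the last joint's range is limited). The gripper opens to 85 mm and grips with 20 to 120 N. Pads are 22 mm wide; open, the fingers measure 114 mm over their backs; the gripper's body (76 mm by 85 mm) begins 54 mm behind the grasp point. The pads swing forward as they close: fully open they stand 13 mm farther back than shut.
Start: joints at [1.29, 0.314, -0.047, 1.21, 0, 1.571], TCP at [166.271, 576.497, 303.899] pointing down, gripper open.
Joint ranges: [-2.67, 2.67], [-0.69, 1.73], [-1.03, 1.25], [-2.08, 2.16], [-1.42, 1.45], [-3.14, 3.14]. Speed limits (rad/s): [2.39, 2.39, 3.01, 3.14, 3.14, 3.14].

### API

Orientations are given as a rotation vector (axis times angle).
In Python, from bench import ctrl gives the robot as it stands. The module is installed in compiled form; this text tells all that it offers.
- The arm moves only by the shell command python3 -m handwheel 'ROWS' [FORCE]. ROWS is a JSON object of lists of equal length, an entry for each row: "jaw": the finger opening in m, from 0 to 0.0854; "xyz": the shift along the tool's x, y, z in m, a list of three; "turn": the turn about the tool's z in rad. A call has 1 to 5 rows; each row shifts and turns the pose as measured when the row begins, along the tool's axes as they then stand; what a row does not reach is not made up. A row lasts 1/10 s, in which the tool goes at most 50 mm and 8.59 degrees, less where a joint would pass 70% of its speed; a pose out of reach is approached as far as the arm can. A call with a gripper value outside its range is refused whole. The fingers move at their own pace and stop on an object; FORCE is the grip in N (left out, the last holds). Time passes only in rows, so rows that do not move let the fingers close. It gives the time, the measured TCP pose, the force and the opening at its end, in the units of the state.
- ctrl.get_state(): the state, without advancing time (a new reading comes with each control period).
- ctrl.read_camera(name): name is "scene" or "top"; returns a dict with "pixels" (480x640x3 uint8, red, green, blue), "fx", "fy", "cx", "cy" (pixels), "rvec" (rotation vector, rad) and "tvec" (3), from world to camera coordinates, as OpenCV has them. Camera axes: x right, y down, z forward; pixel columns grow to the right and rows downward; lengths in mm; the calibration is good to about 2 mm. A picture is of the moment at which its call begins. There is no depth.
- ctrl.finish_job(): hands the job in, once; it reports no verdict.
The state is a dict: "t": time; "qpos": joint angles; "joint_velocities": joint speeds; "tau": joint torques, N m; "tool_pos": TCP position; "tcp_rot": TCP orientation; "contact_force": force on the tool from outside, world axes, zero at the start; "wrist_torque": the same for the moment, N m; "width": finger opening in mm.
Only numpy, scipy, OpenCV 4.12 (cv2) and the standard library are available. Lean on these libraries where they do the work, as an engineer would, in place of code of your own. Each camera call takes 0.05 s, during which the arm holds its last target.

### The job

Gauge how far down the contents of the open parcel tube lie: take the probe by its wing knob and lower it gently until its foot rests lightly on the contents in the tube (a few newtons, at most 8, and never more than 12), then, still holding it down there, turn the wing clockwise (seen from above) to its stop to lock the slide, and let go so that the probe stays locked with its foot still touching. Leave the things on the weighing bed where they are.

Things in the scene. Friction and masses are not known exactly. Their poses are not given: they have to be found in the camera images.
- gauge: fixed weighing bed with depth gauge; origin on the table under the tube's axis. Steel bed 200 x 300 mm (x, y), top 30 mm up. Two posts at y = +-62 mm carry a cast-iron bridge (144 mm along y, 48 mm wide, 140 to 165 mm up) over a cardboard tube; the probe passes down through it on the tube's axis. A cast-iron lever (latched, immovable) stands at y = +172 mm, up to 115 mm high.
- tube_mouth (a point): centre of the open tube's rim, 125 mm above the table; tube 68 mm outside, 62 inside, 92 deep. Its contents end in a plywood disc somewhere 36 to 72 mm below the rim (not measured, different each time: find it by touch). The disc yields like a spring, 3 N per mm, for 10 mm, then is solid; more than 12 N is too much.
- wing_mid (a point): middle of the cast-iron wing knob on top of the probe, on the probe's vertical axis. Wing 50 mm long (point x), 14 mm thick (point y: grip across this), 35 mm high; its middle starts 295 mm above the table. It slides straight down with the probe and turns about the vertical with the lock. Under it: a round collar 28 mm across, 17 mm high, then the spindle.
- foot: brass foot at the lower end of the probe, 18 mm across, origin at the centre of its underside, 160.5 mm below the wing's middle; it starts 135 mm above the table, 10 mm above the tube's rim. It touches nothing but the contents.
- probe (a joint): downward travel of the probe from its top, m, 0 to 0.088; the contents are met at 0.046 to 0.082. A spring pulls the unlocked probe up to 0 with a net 3.0 N at the top, growing 0.02 N per mm to 4.7 N, plus 0.5 N of friction: let go unlocked, it rises again.
- lock (a joint): angle of wing and locking spindle, rad, 0 (wing along the gauge's x axis, free) to 1.3 (stop, locked), growing clockwise from above; starts at 0 to 0.25. It turns freely to about 0.85, then two sprung brake shoes in the bridge grip the spindle and the torque rises to about 0.4 N m at the stop. Above 1.15 it holds about 20 N along the slide and stays as left.
- counterweight_mid (a point): brass counterweight with a knob on top, 42 mm across, 55 mm high, standing on the bed; point is half-way up. Leave alone.
- tag_holder_mid (a point): flat navy plastic parcel tag holder, 55 x 85 x 14 mm, lying on the bed; its middle. Leave alone.
- whistle_mid (a point): tin whistle, about 50 x 18 x 24 mm, lying on the bed; its middle. Leave alone.
- tally_block_mid (a point): wooden tally block 60 x 40 x 30 mm on the bed; its middle. Leave alone.

How it is judged:
By the outcome, as a careful person would: the job done as asked, in the order asked, and still so for the second after the job is handed in, with the robot touching nothing.
It also fails if it takes over 43 s, if anything falls off the work surface, if the arm or the gripper's body presses on something with over 40 N, if the wrist force passes 120 N, or if a joint passes its speed limit or range.

## Working session

There is one attempt and no reset: what is moved stays moved. The work goes in short steps, Python scripts to look and compute and a shell command to move; the robot and the scene stay as the last step left them, time stands still between calls to the robot, and variables do not carry over. Pictures are saved under pics/ and viewed, and the job is handed in when it is done.

```bash
mkdir -p pics; python3 - <<'E'
from bench import ctrl
import cv2,json
s=ctrl.get_state();print({k:(v if not hasattr(v,'tolist') else v.tolist()) for k,v in s.items()})
for n in("scene","top"):
    r=ctrl.read_camera(n);cv2.imwrite(f"pics/{n}0.png",r["pixels"][:,:,::-1])
    print(n,r["fx"],r["fy"],r["cx"],r["cy"],r["rvec"],r["tvec"])
E
```

```text
{'t': 0.0, 'qpos': [1.2900012929050677, 0.3142318043192927, -0.048064538362911025, 1.21022493120109, -1.125249111009198e-05, 1.5707774331520024], 'joint_velocities': [3.5717077640925966e-05, 0.0009322285120184889, 0.00035972831306409507, -4.294866473558631e-06, -9.413015283440821e-05, -0.00031877382002444814], 'tau': [-7.359993787758867e-06, -53.95936131477356, 33.974525928497314, 0.01897420675959438, 0.00014956206086935708, 8.053924034356896e-06], 'tool_pos': [166.14759296403352, 576.0601822322622, 303.0373852615666], 'tcp_rot': [-0.43956242573946586, -3.1104558131328552, 0.0026851527661705408], 'contact_force': [0.7011394484455937, -0.4067933554616846, 0.8688775744321959], 'wrist_torque': [0.02061957046161024, 0.008364051348630235, 0.010924527925641088], 'width': 85.40797388748993}
scene 485.1200383807725 485.1200383807725 318.7878657982755 241.98567219573405 [ 2.22375853  0.70921027 -0.32710331] [-513.36743058  -62.24971265  968.09470925]
top 564.7649131142807 564.7649131142807 318.2721792034026 238.92656222758205 [ 2.16806474 -2.22456303  0.10202167] [ 63.44464927 575.75853481 923.74092941]
```

View pics/scene0.png

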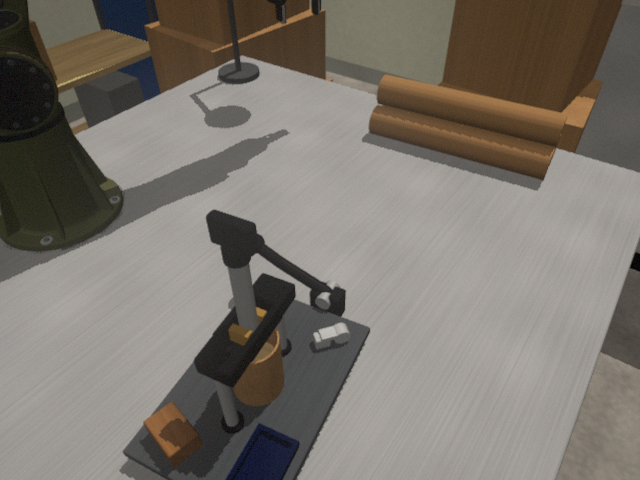

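View pics/top0.png

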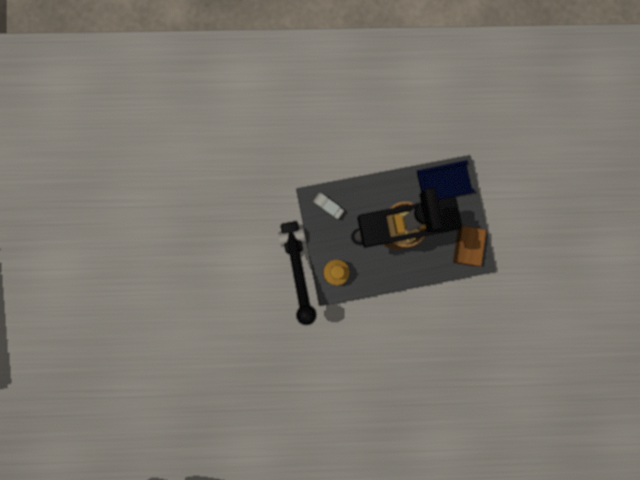

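```bash
cat > h.py <<'E'
from bench import ctrl
import cv2,numpy as np
def cam(n):
    r=ctrl.read_camera(n);K=np.array([[r["fx"],0,r["cx"]],[0,r["fy"],r["cy"]],[0,0,1]])
    return r["pixels"][:,:,::-1].copy(),K,np.array(r["rvec"],float),np.array(r["tvec"],float)
def back(c,uv,z):
    _,K,rv,tv=c;R=cv2.Rodrigues(rv)[0];o=-R.T@tv
    d=R.T@np.linalg.inv(K)@np.array([uv[0],uv[1],1.]);return o+d*(z-o[2])/d[2]
def proj(c,P):
    return cv2.projectPoints(np.array(P,float).reshape(-1,1,3),c[2],c[3],c[1],None)[0][:,0]
def crop(c,x,y,w,h,f,name):
    cv2.imwrite(name,cv2.resize(c[0][y:y+h,x:x+w],None,fx=f,fy=f,interpolation=cv2.INTER_CUBIC))
E
python3 - <<'E'
from h import *
t=cam("top");s=cam("scene")
crop(t,280,145,230,180,3.4,"pics/t1.png");crop(s,120,190,260,290,2,"pics/s1.png")
for uv in [(297,188),(471,156),(495,271),(320,305)]: print(back(t,uv,30).round(1))
for c in(t,s):
    R=cv2.Rodrigues(c[2])[0];print(-R.T@c[3])
E
```

```text
[662.1  81.9  30. ]
[ 709.6 -211.3   30. ]
[ 515.9 -242.5   30. ]
[467.9  48.9  30. ]
[511.32425018  70.82172431 960.39169777]
[ 863.48343807 -311.56473359  601.62470074]
```

View pics/t1.png

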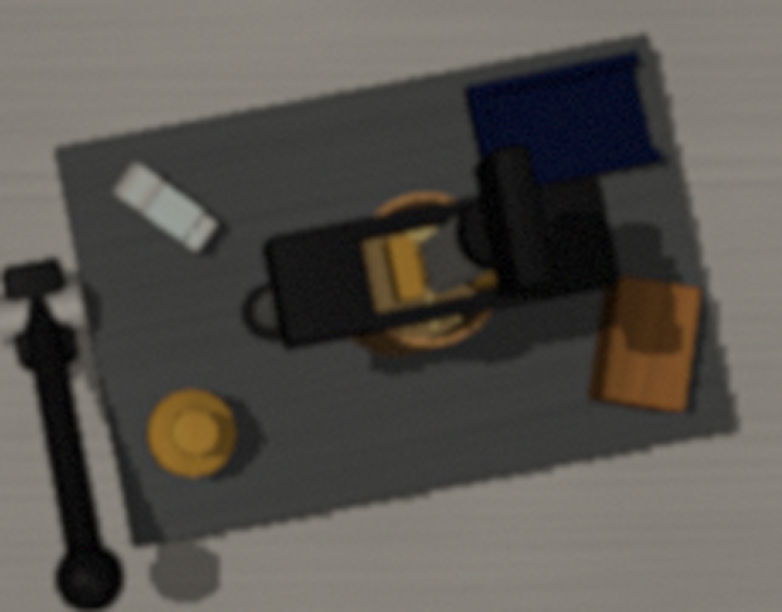

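View pics/s1.png

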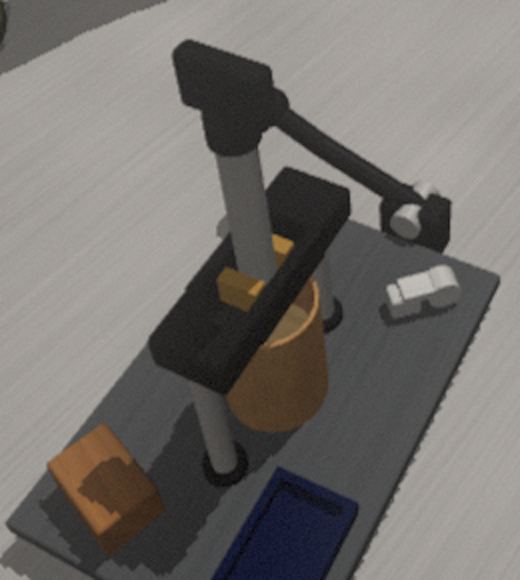

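```bash
python3 - <<'E'
from h import *
from scipy.optimize import least_squares
t=cam("top");s=cam("scene")
uv=np.array([(57,148),(648,35),(737,430),(133,545)])/3.4+[280,145]
G=np.array([(100,150),(100,-150),(-100,-150),(-100,150)])
def T(p,P):
    P=np.atleast_2d(P);c,sn=np.cos(p[2]),np.sin(p[2])
    return np.c_[p[0]+c*P[:,0]-sn*P[:,1],p[1]+sn*P[:,0]+c*P[:,1],P[:,2]]
f=lambda p:(proj(t,T(p,np.c_[G,[30]*4]))-uv).ravel()
r=least_squares(f,[590,-80,.16]);print(r.x,r.fun.round(1))
p=r.x;np.save("g.npy",p)
# overlays
for c,n,(x,y,w,h,k) in((t,"top",(380,170,110,80,7)),(s,"scene",(180,190,140,120,5))):
    im=cv2.resize(c[0][y:y+h,x:x+w],None,fx=k,fy=k,interpolation=cv2.INTER_CUBIC)
    def dr(P,col):
        q=((proj(c,P)-[x,y]+.5)*k).astype(int);cv2.polylines(im,[q],True,col,1)
    br=np.array([(24,72),(24,-72),(-24,-72),(-24,72)])
    dr(T(p,np.c_[br,[165]*4]),(0,255,0))
    for L,col in((0,(0,0,255)),(.15,(255,255,0))):
        w_=np.array([(25,7),(25,-7),(-25,-7),(-25,7)]);cc,ss=np.cos(-L),np.sin(-L)
        w_=np.c_[cc*w_[:,0]-ss*w_[:,1],ss*w_[:,0]+cc*w_[:,1]]
        dr(T(p,np.c_[w_,[312.5]*4]),col)
    cv2.imwrite(f"pics/ov_{n}.png",im)
E
```

```text
[ 5.88706579e+02 -8.08447072e+01  1.65347053e-01] [-0.7 -0.8  1.  -0.7 -0.1  0.2 -0.1  1.3]
```

View pics/ov_top.png

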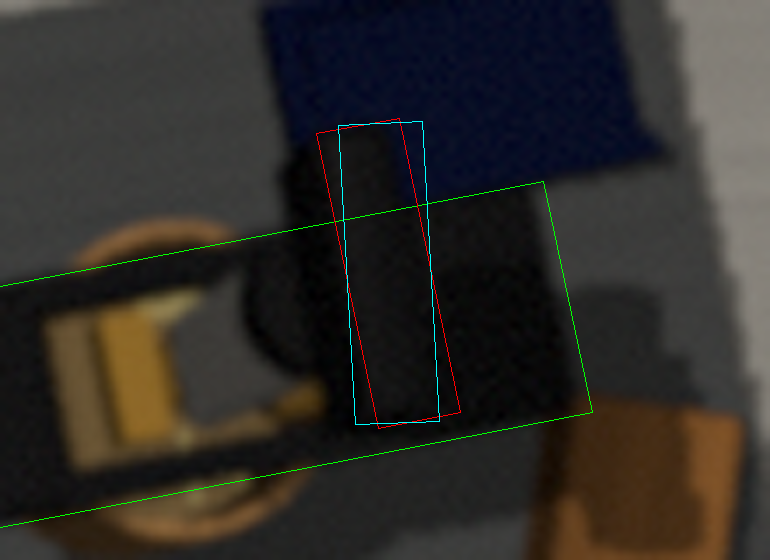

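View pics/ov_scene.png

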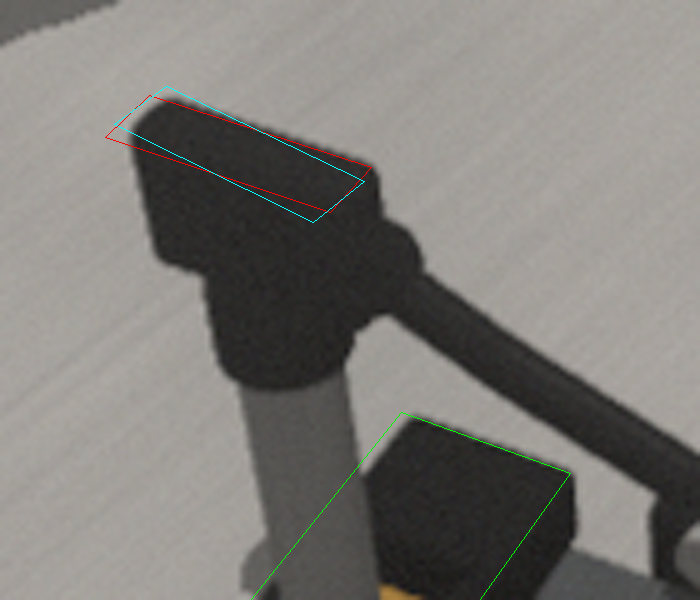

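```bash
python3 - <<'E'
from h import *
t=cam("top");s=cam("scene")
for c,n,(x,y,w,h,k) in((t,"top",(350,180,120,80,6)),(s,"scene",(190,200,115,100,6)),(s,"br",(190,270,120,120,5))):
    im=cv2.resize(c[0][y:y+h,x:x+w],None,fx=k,fy=k,interpolation=cv2.INTER_CUBIC)
    im=(np.clip(im.astype(float)/(255*.45),0,1)**.55*255).astype(np.uint8)
    for i in range(0,w,20): cv2.putText(im,str(x+i),(i*k,10),0,.4,(0,255,255));cv2.line(im,(i*k,0),(i*k,h*k),(0,120,120),1)
    for i in range(0,h,20): cv2.putText(im,str(y+i),(0,i*k+10),0,.4,(0,255,255));cv2.line(im,(0,i*k),(w*k,i*k),(0,120,120),1)
    cv2.imwrite(f"pics/e_{n}.png",im)
E
```

```text
(no output)
```

View pics/e_top.png

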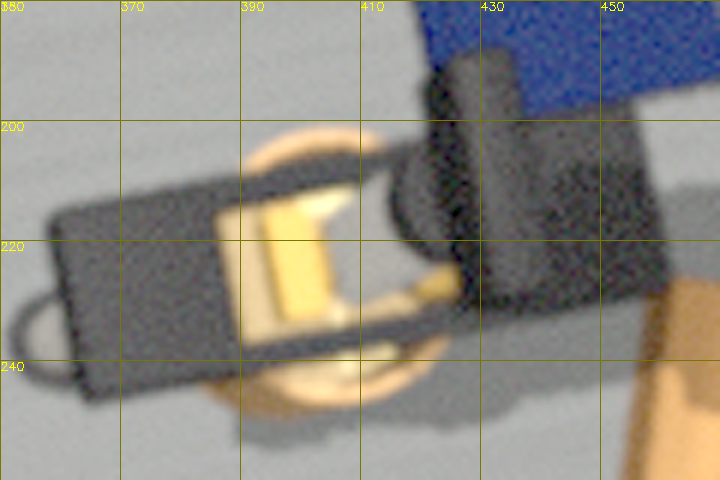

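View pics/e_scene.png

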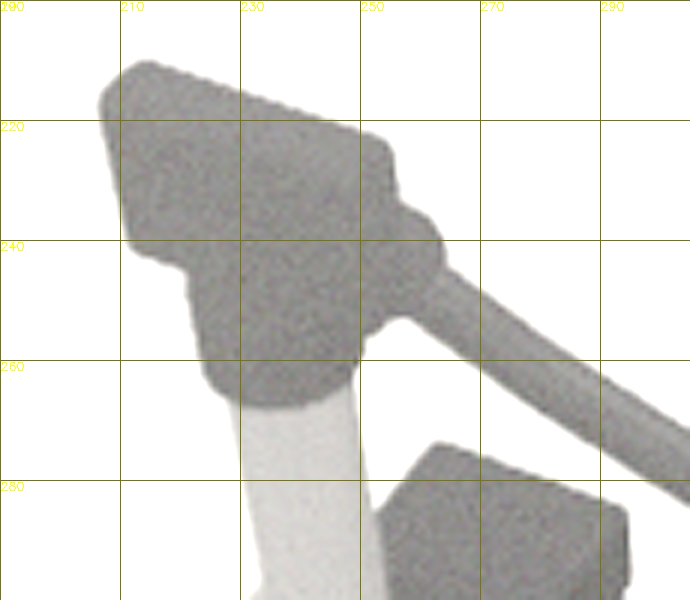

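View pics/e_br.png

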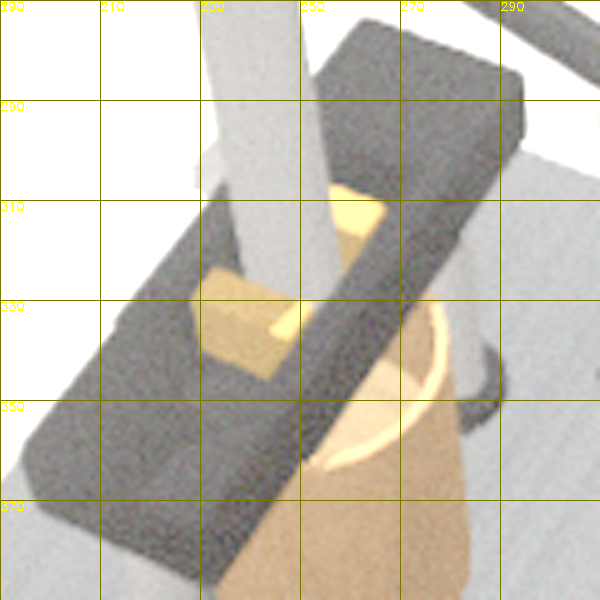

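```bash
python3 - <<'E'
from h import *
from scipy.optimize import least_squares
t=cam("top");s=cam("scene")
def T(p,P):
    P=np.atleast_2d(np.array(P,float));c,sn=np.cos(p[2]),np.sin(p[2])
    return np.c_[p[0]+c*P[:,0]-sn*P[:,1],p[1]+sn*P[:,0]+c*P[:,1],P[:,2]]
print("wing top",back(t,(432,209.8),312.5), back(s,(231,222),312.5))
tb=np.array([(57,148),(648,35),(737,430),(133,545)])/3.4+[280,145]
B=[(100,150,30),(100,-150,30),(-100,-150,30),(-100,150,30)]
TB=[(24,72,165),(-24,72,165),(24,-72,165),(-24,-72,165)]
tbr=np.array([(358,216),(364.5,247.5),(455.5,196.5),(462,227)])
SB=[(-24,72,165),(24,72,165)]; sbr=np.array([(262.5,273),(294.5,284.5)])
def W(l):
    c,n=np.cos(-l),np.sin(-l)
    return [(c*a-n*b,n*a+c*b,312.5) for a,b in((25,7),(25,-7),(-25,-7),(-25,7))]
tw=np.array([(424,188.5),(435.5,187.5),(440,230.5),(429,231)])
sw=np.array([(254,223),(np.nan,)*2,(206,215.5),(213,209)])
def f(q):
    p=q[:3];W_=W(q[3]);o=q[4:6];o2=q[6:8]
    r=np.r_[(proj(t,T(p,B))+o-tb).ravel(),(proj(t,T(p,TB))+o-tbr).ravel(),(proj(s,T(p,SB))+o2-sbr).ravel(),
     (proj(t,T(p,W_))+o-tw).ravel(),(proj(s,T(p,[W_[0],W_[2],W_[3]]))+o2-sw[[0,2,3]]).ravel(), o, o2]
    return r
r=least_squares(f,[588,-81,.165,.05,0,0,0,0],loss='soft_l1');print(r.x.round(3));print(r.fun.round(1))
for u,v in zip(tw,W(r.x[3])): print(back(t,u,312.5).round(1))
E
```

```text
wing top [587.24765108 -77.240344   312.5       ] [593.78482597 -80.80764766 312.5       ]
[ 5.88322e+02 -7.77730e+01  1.67000e-01  8.50000e-02  6.98000e-01
  1.63000e-01  1.71000e-01  1.76100e+00]
[-2.  -0.2 -0.3 -0.4 -1.1  0.4 -1.2  1.9 -1.  -1.1 -0.8  0.6  0.2 -0.6
  0.7  1.8 -1.2 -0.8  0.5 -0.2  0.5 -0.1  0.9 -0.3  1.7 -0.8  0.8  0.
  1.1  1.4 -2.3  0.   0.3 -1.4  0.7  0.2  0.2  1.8]
[612.4 -68.9 312.5]
[613.2 -82.4 312.5]
[562.9 -85.6 312.5]
[562.7 -72.8 312.5]
```

```bash
cat > d.py <<'E'
import sys
from h import *
from scipy.spatial.transform import Rotation as Ro
s=ctrl.get_state();x,y,z=map(float,sys.argv[1:4]);ya=float(sys.argv[4])
R=Ro.from_rotvec(s["tcp_rot"]).as_matrix();p=np.array(s["tool_pos"])
yaw=np.arctan2(R[1,1],R[0,1])
d=R.T@(np.array([x,y,z])-p)
print("t",round(s["t"],2),"pos",p.round(1),"yawY",round(yaw,3),"z",R[:,2].round(3),"F",np.round(s["contact_force"],1),"T",np.round(s["wrist_torque"],2),"w",round(s["width"],1))
print("delta tool mm",d.round(1),"turn",round(-(ya-yaw),3),"q",np.round(s["qpos"],2))
E
python3 -m handwheel '{"jaw":[0.0854,0.0854,0.0854],"xyz":[[0,0,-0.045],[0,0,-0.045],[-0.02,-0.017,-0.04]],"turn":[0,0,0]}' 30
python3 d.py 588 -78 430 1.646
```

```text
t: 0.8
tool_pos: [178.9, 552.8, 429.0]
tcp_rot: [-0.435, -3.108, 0.024]
contact_force: [1.1, 1.1, 0.1]
width: 85.4
t 0.8 pos [178.9 552.8 429. ] yawY 1.293 z [-0.005 -0.015 -1.   ] F [1.1 1.1 0.1] T [ 0.1  -0.06 -0.05] w 85.4
delta tool mm [-566.6 -494.1    6.2] turn -0.353 q [1.26 0.27 0.18 1.49 0.   1.54]
```

```bash

python3 -m handwheel '{"jaw":[0.0854,0.0854,0.0854,0.0854,0.0854],"xyz":[[-0.036,-0.032,0],[-0.036,-0.032,0],[-0.036,-0.032,0],[-0.036,-0.032,0],[-0.036,-0.032,0]],"turn":[0,0,0,0,0]}'
python3 d.py 588 -78 430 1.646
```

```text
t: 1.3
tool_pos: [311.4, 348.2, 437.9]
tcp_rot: [0.422, 3.111, -0.001]
contact_force: [1.0, -0.4, 0.8]
width: 85.8
t 1.3 pos [311.4 348.2 437.9] yawY 1.301 z [ 0.002 -0.001 -1.   ] F [ 1.  -0.4  0.8] T [ 0.   -0.06  0.03] w 85.8
delta tool mm [-380.2 -337.     8.9] turn -0.345 q [ 0.84  0.04 -0.08  1.45 -0.    1.11]
```

```bash

python3 -m handwheel '{"jaw":[0.0854,0.0854,0.0854,0.0854,0.0854],"xyz":[[-0.036,-0.032,0],[-0.036,-0.032,0],[-0.036,-0.032,0],[-0.036,-0.032,0],[-0.036,-0.032,0]],"turn":[0,0,0,0,0]}'
python3 -m handwheel '{"jaw":[0.0854,0.0854,0.0854,0.0854],"xyz":[[-0.036,-0.032,0],[-0.036,-0.032,0],[-0.036,-0.032,0],[-0.036,-0.032,0]],"turn":[0,0,0,0]}'
python3 d.py 588 -78 430 1.646
```

```text
t: 1.8
tool_pos: [445.3, 136.9, 440.2]
tcp_rot: [0.419, 3.107, 0.004]
contact_force: [0.3, 0.4, -0.2]
width: 85.7
t: 2.2
tool_pos: [552.5, -32.1, 442.1]
tcp_rot: [0.421, 3.103, 0.006]
contact_force: [0.3, 2.0, -0.1]
width: 85.4
t 2.2 pos [552.5 -32.1 442.1] yawY 1.301 z [ 0.01   0.003 -1.   ] F [ 0.3  2.  -0.1] T [ 0.02 -0.03 -0.01] w 85.4
delta tool mm [-46.3 -34.9  12.3] turn -0.345 q [-0.06  0.2   0.12  1.48  0.    0.21]
```

```bash

python3 -m handwheel '{"jaw":[0.0854,0.0854,0.0854,0.0854,0.0854],"xyz":[[-0.036,-0.032,0],[0,0,0],[0,0,0],[0,0,0],[0,0,0]],"turn":[0,-0.12,-0.12,-0.1,0]}'
python3 d.py 588 -78 430 1.646
```

```text
t: 2.7
tool_pos: [582.4, -82.1, 439.6]
tcp_rot: [-0.113, 3.131, 0.002]
contact_force: [1.0, -0.6, 0.3]
width: 85.5
t 2.7 pos [582.4 -82.1 439.6] yawY 1.643 z [ 0.009  0.001 -1.   ] F [ 1.  -0.6  0.3] T [-0.04  0.02  0.03] w 85.5
delta tool mm [-5.8  3.7  9.7] turn -0.003 q [-0.14  0.27  0.2   1.49  0.   -0.21]
```

```bash

python3 -m handwheel '{"jaw":[0.0854,0.0854,0.0854],"xyz":[[-0.006,0.0035,0.01],[0,0,0],[0,0,0.02]],"turn":[0,0,0]}'
python3 d.py 588 -78 359 1.646
python3 - <<'E'
from h import *
s=cam("scene");t=cam("top")
for c,n,(x,y,w,h,k) in((t,"t3",(350,130,160,140,5)),(s,"s3",(130,60,200,180,4))):
    im=cv2.resize(c[0][y:y+h,x:x+w],None,fx=k,fy=k,interpolation=cv2.INTER_CUBIC)
    im=(np.clip(im.astype(float)/(255*.45),0,1)**.55*255).astype(np.uint8)
    cv2.imwrite(f"pics/{n}.png",im)
E
```

```text
t: 3.0
tool_pos: [589.8, -77.5, 411.0]
tcp_rot: [-0.105, 3.126, 0.001]
contact_force: [0.4, -0.2, 0.8]
width: 85.4
t 3.0 pos [589.8 -77.5 411. ] yawY 1.638 z [ 0.013  0.001 -1.   ] F [ 0.4 -0.2  0.8] T [-0.03 -0.04  0.02] w 85.4
delta tool mm [ 2.6 -0.3 52. ] turn -0.008 q [-0.13  0.28  0.15  1.43  0.   -0.2 ]
```

View pics/s3.png

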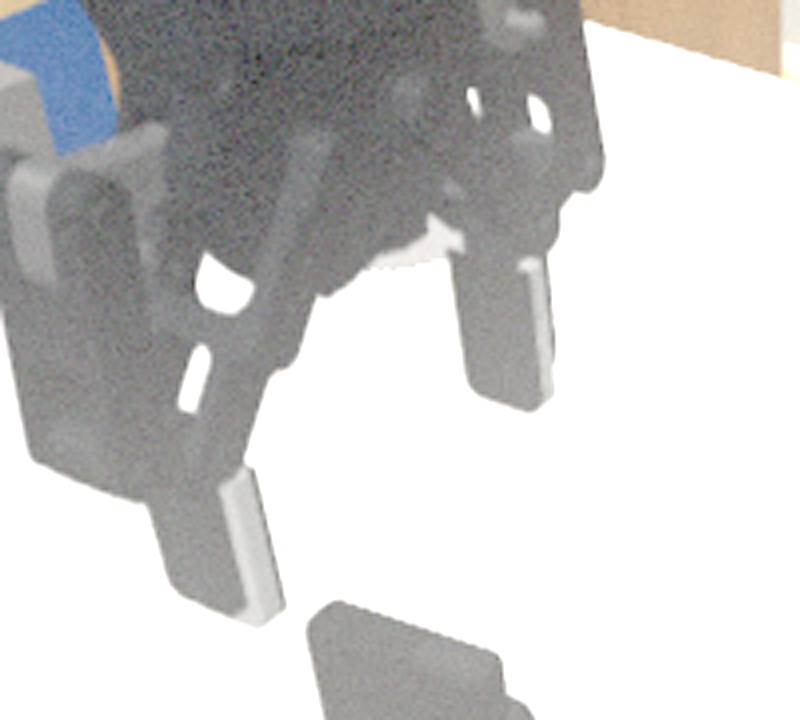

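View pics/t3.png

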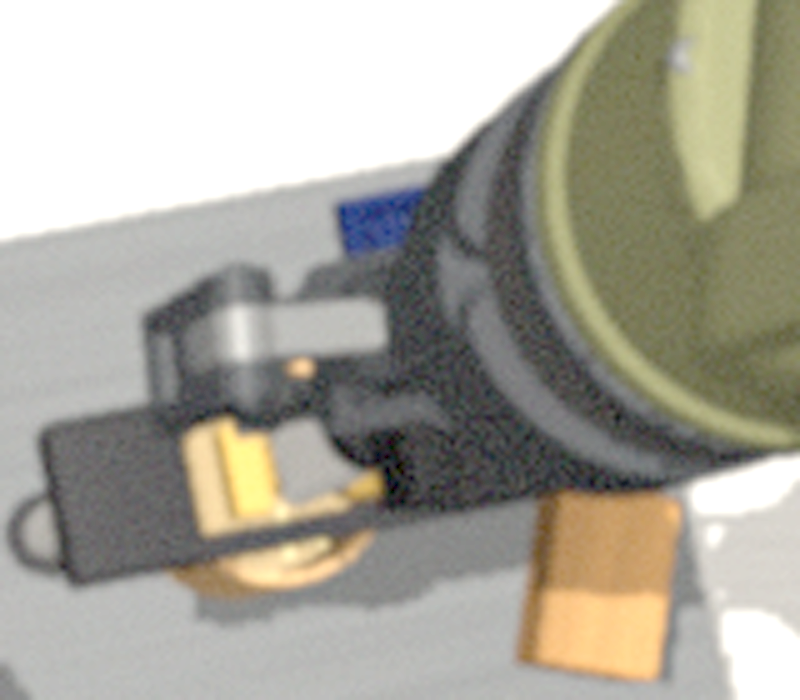

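```bash

python3 -m handwheel '{"jaw":[0.0854,0.0854,0.0854,0.0854],"xyz":[[0.003,0,0.016],[0,0,0.018],[0,0,0.014],[0,0,0]],"turn":[-0.008,0,0,0]}'
python3 d.py 587.5 -78 359 1.646
```

```text
t: 3.5
tool_pos: [585.0, -76.2, 359.0]
tcp_rot: [-0.117, 3.134, 0.003]
contact_force: [-0.7, 0.0, 0.5]
width: 85.5
t 3.5 pos [585.  -76.2 359. ] yawY 1.645 z [ 0.005  0.002 -1.   ] F [-0.7  0.   0.5] T [-0.    0.04  0.03] w 85.5
delta tool mm [-2.4 -1.9  0. ] turn -0.001 q [-0.13  0.28  0.03  1.32  0.   -0.21]
```

```bash

python3 -m handwheel '{"jaw":[0.04,0.035,0.03,0.025],"xyz":[[-0.0025,-0.002,0],[0,0,0],[0,0,0],[0,0,0]],"turn":[0,0,0,0]}' 25
python3 d.py 587.5 -78 359 1.646
python3 - <<'E'
from h import *
s=cam("scene")
x,y,w,h,k=150,100,160,150,5
im=cv2.resize(s[0][y:y+h,x:x+w],None,fx=k,fy=k,interpolation=cv2.INTER_CUBIC)
im=(np.clip(im.astype(float)/(255*.45),0,1)**.55*255).astype(np.uint8)
cv2.imwrite("pics/s4.png",cv2.resize(im,(640,600)))
E
```

```text
t: 3.9
tool_pos: [588.9, -78.0, 362.6]
tcp_rot: [-0.116, 3.13, 0.002]
contact_force: [-0.8, 0.2, 1.0]
width: 28.3
t 3.9 pos [588.9 -78.  362.6] yawY 1.645 z [ 0.009  0.001 -1.   ] F [-0.8  0.2  1. ] T [0.06 0.02 0.02] w 28.3
delta tool mm [1.4 0.1 3.6] turn -0.001 q [-0.13  0.28  0.04  1.32  0.   -0.21]
```

View pics/s4.png

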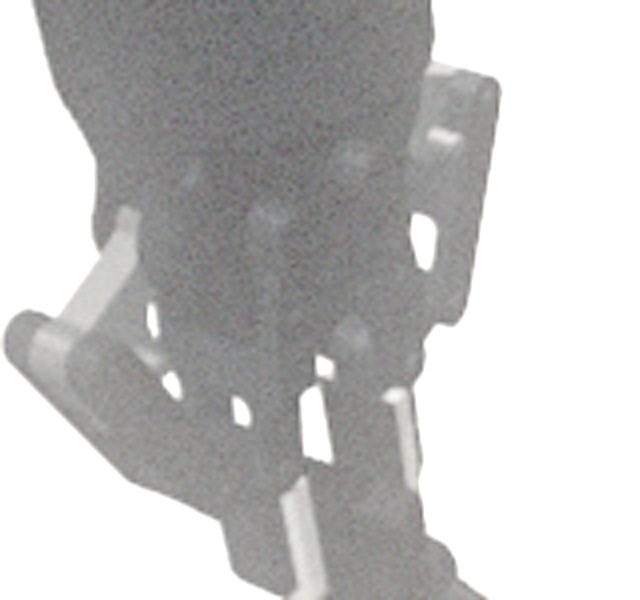

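```bash

python3 -m handwheel '{"jaw":[0.025,0.01,0.005,0.005],"xyz":[[0.001,0,0.007],[0,0,0],[0,0,0],[0,0,0]],"turn":[0,0,0,0]}' 25
python3 d.py 587.5 -78 354 1.646
```

```text
t: 4.35
tool_pos: [587.9, -78.4, 355.4]
tcp_rot: [-0.115, 3.13, 0.0]
contact_force: [-0.6, -0.9, 0.1]
width: 13.6
t 4.35 pos [587.9 -78.4 355.4] yawY 1.644 z [ 0.01   0.001 -1.   ] F [-0.6 -0.9  0.1] T [ 0.03 -0.03 -0.01] w 13.6
delta tool mm [0.4 0.5 1.4] turn -0.002 q [-0.13  0.28  0.02  1.31  0.   -0.21]
```

```bash

python3 -m handwheel '{"jaw":[0.005,0.005,0.005],"xyz":[[0,0,0],[0,0,0.008],[0,0,0.008]],"turn":[0,0,0]}' 80
python3 d.py 587.5 -78 312 1.646
python3 -m handwheel '{"jaw":[0.005,0.005],"xyz":[[0,0,0.01],[0,0,0.008]],"turn":[0,0]}' 80
python3 d.py 587.5 -78 312 1.646
```

```text
t: 4.65
tool_pos: [587.9, -78.5, 341.0]
tcp_rot: [-0.115, 3.128, -0.0]
contact_force: [-2.8, -0.7, 4.6]
width: 12.9
t 4.65 pos [587.9 -78.5 341. ] yawY 1.644 z [ 0.011  0.    -1.   ] F [-2.8 -0.7  4.6] T [0.09 0.56 0.06] w 12.9
delta tool mm [ 0.7  0.5 29. ] turn -0.002 q [-0.13  0.28 -0.01  1.27  0.   -0.21]
t: 4.85
tool_pos: [587.8, -78.4, 323.2]
tcp_rot: [-0.115, 3.127, -0.0]
contact_force: [-3.1, -0.5, 5.3]
width: 12.5
t 4.85 pos [587.8 -78.4 323.2] yawY 1.644 z [ 0.012  0.    -1.   ] F [-3.1 -0.5  5.3] T [0.02 0.59 0.04] w 12.5
delta tool mm [ 0.4  0.4 11.2] turn -0.002 q [-0.13  0.28 -0.04  1.23  0.   -0.21]
```

```bash

python3 -m handwheel '{"jaw":[0.005,0.005],"xyz":[[0.0003,0,0.008],[0.0002,0,0.003]],"turn":[0,0]}' 80
python3 -m handwheel '{"jaw":[0.005],"xyz":[[0,0,0.001]],"turn":[0]}'
python3 d.py 587.5 -78 312 1.646
python3 -m handwheel '{"jaw":[0.005],"xyz":[[0,0,0.001]],"turn":[0]}'
python3 -m handwheel '{"jaw":[0.005],"xyz":[[0,0,0.001]],"turn":[0]}'
```

```text
t: 5.05
tool_pos: [587.6, -78.4, 311.6]
tcp_rot: [-0.115, 3.126, -0.0]
contact_force: [0.0, -0.1, 4.6]
width: 12.3
t: 5.15
tool_pos: [587.7, -78.4, 310.6]
tcp_rot: [-0.115, 3.126, -0.001]
contact_force: [-1.6, -1.0, 5.2]
width: 12.8
t 5.15 pos [587.7 -78.4 310.6] yawY 1.644 z [ 0.014  0.    -1.   ] F [-1.6 -1.   5.2] T [0.05 0.47 0.05] w 12.8
delta tool mm [ 0.1  0.4 -1.4] turn -0.002 q [-0.13  0.29 -0.07  1.2   0.   -0.21]
t: 5.25
tool_pos: [587.6, -78.4, 309.7]
tcp_rot: [-0.115, 3.126, -0.001]
contact_force: [-0.8, -0.0, 5.3]
width: 12.6
t: 5.35
tool_pos: [587.6, -78.4, 308.9]
tcp_rot: [-0.115, 3.126, -0.001]
contact_force: [-1.4, -0.9, 4.0]
width: 12.5
```

```bash

python3 -m handwheel '{"jaw":[0.005,0.005],"xyz":[[0,0,0.001],[0,0,0.001]],"turn":[0,0]}'
```

```text
t: 5.55
tool_pos: [587.6, -78.4, 307.1]
tcp_rot: [-0.115, 3.126, -0.001]
contact_force: [-1.8, 0.0, 5.2]
width: 12.8
```

```bash

python3 -m handwheel '{"jaw":[0.005],"xyz":[[0,0,0.0015]],"turn":[0]}'
```

```text
t: 5.65
tool_pos: [587.6, -78.4, 305.7]
tcp_rot: [-0.115, 3.125, -0.001]
contact_force: [-1.8, -0.8, 4.5]
width: 12.9
```

```bash

python3 -m handwheel '{"jaw":[0.005],"xyz":[[0,0,0.0018]],"turn":[0]}'
```

```text
t: 5.75
tool_pos: [587.7, -78.4, 304.1]
tcp_rot: [-0.115, 3.125, -0.001]
contact_force: [-2.2, -0.3, 9.1]
width: 12.9
```

```bash

python3 -m handwheel '{"jaw":[0.005],"xyz":[[0,0,0.0018]],"turn":[0]}'
```

```text
t: 5.85
tool_pos: [587.7, -78.4, 303.0]
tcp_rot: [-0.115, 3.125, -0.001]
contact_force: [-2.7, -0.3, 12.3]
width: 12.7
```

```bash

python3 -m handwheel '{"jaw":[0.005],"xyz":[[0,0,-0.0012]],"turn":[0]}'
python3 -m handwheel '{"jaw":[0.005],"xyz":[[0,0,0]],"turn":[0]}'
python3 -m handwheel '{"jaw":[0.005],"xyz":[[0,0,0]],"turn":[0]}'
python3 d.py 587.5 -78 304.2 1.646
```

```text
t: 5.95
tool_pos: [587.6, -78.4, 304.5]
tcp_rot: [-0.115, 3.124, -0.001]
contact_force: [-2.4, -0.5, 6.2]
width: 12.8
t: 6.05
tool_pos: [587.6, -78.4, 304.9]
tcp_rot: [-0.115, 3.124, -0.001]
contact_force: [-1.9, 0.3, 5.9]
width: 12.9
t: 6.15
tool_pos: [587.5, -78.4, 305.1]
tcp_rot: [-0.115, 3.124, -0.001]
contact_force: [-1.0, -0.4, 4.7]
width: 13.2
t 6.15 pos [587.5 -78.4 305.1] yawY 1.644 z [ 0.016 -0.    -1.   ] F [-1.  -0.4  4.7] T [ 0.05  0.62 -0.  ] w 13.2
delta tool mm [0.  0.4 0.9] turn -0.002 q [-0.13  0.29 -0.08  1.19  0.   -0.21]
```

```bash

python3 -m handwheel '{"jaw":[0.005],"xyz":[[0,0,0.0008]],"turn":[0]}'
python3 -m handwheel '{"jaw":[0.005],"xyz":[[0,0,0.0003]],"turn":[0]}'
python3 -m handwheel '{"jaw":[0.005],"xyz":[[0,0,0.0003]],"turn":[0]}'
python3 d.py 587.5 -78 304.2 1.646
```

```text
t: 6.25
tool_pos: [587.5, -78.4, 304.6]
tcp_rot: [-0.115, 3.124, -0.001]
contact_force: [-1.9, 0.0, 7.6]
width: 12.8
t: 6.35
tool_pos: [587.5, -78.4, 304.6]
tcp_rot: [-0.115, 3.123, -0.001]
contact_force: [-1.1, -0.8, 7.1]
width: 12.7
t: 6.45
tool_pos: [587.5, -78.4, 304.6]
tcp_rot: [-0.115, 3.123, -0.001]
contact_force: [-2.7, -0.6, 7.2]
width: 13.0
t 6.45 pos [587.5 -78.4 304.6] yawY 1.644 z [ 0.016 -0.    -1.   ] F [-2.7 -0.6  7.2] T [0.16 0.81 0.05] w 13.0
delta tool mm [-0.   0.4  0.4] turn -0.002 q [-0.13  0.29 -0.08  1.19  0.   -0.21]
```

```bash

python3 -m handwheel '{"jaw":[0.005,0.005],"xyz":[[0,0,0.0006],[0,0,0.0003]],"turn":[0.05,0.1]}'
python3 d.py 587.5 -78 304.2 0.435
```

```text
t: 6.65
tool_pos: [587.5, -78.4, 304.4]
tcp_rot: [0.125, 3.122, 0.0]
contact_force: [-2.0, 1.1, 8.2]
width: 12.8
t 6.65 pos [587.5 -78.4 304.4] yawY 1.491 z [ 0.017 -0.    -1.   ] F [-2.   1.1  8.2] T [-0.01  0.89  0.07] w 12.8
delta tool mm [-0.   0.4  0.2] turn 1.056 q [-0.13  0.29 -0.08  1.19  0.   -0.05]
```

```bash

python3 -m handwheel '{"jaw":[0.005,0.005],"xyz":[[0,0,0.0003],[0,0,0.0003]],"turn":[0.12,0.12]}'
python3 d.py 587.5 -78 304.2 0.435
```

```text
t: 6.85
tool_pos: [587.4, -78.3, 304.5]
tcp_rot: [0.512, 3.082, 0.003]
contact_force: [-1.6, 1.6, 6.6]
width: 12.9
t 6.85 pos [587.4 -78.3 304.5] yawY 1.241 z [ 0.018 -0.001 -1.   ] F [-1.6  1.6  6.6] T [-0.1   0.95  0.09] w 12.9
delta tool mm [0.  0.3 0.3] turn 0.806 q [-0.13  0.29 -0.08  1.18  0.    0.2 ]
```

```bash

python3 -m handwheel '{"jaw":[0.005,0.005],"xyz":[[0,0,0.0005],[0,0,0.0004]],"turn":[0.12,0.12]}'
python3 d.py 587.5 -78 304.2 0.435
```

```text
t: 7.05
tool_pos: [587.4, -78.2, 304.4]
tcp_rot: [0.892, 2.994, 0.006]
contact_force: [-1.5, 1.7, 7.4]
width: 12.8
t 7.05 pos [587.4 -78.2 304.4] yawY 0.992 z [ 0.018 -0.001 -1.   ] F [-1.5  1.7  7.4] T [-0.12  1.04  0.04] w 12.8
delta tool mm [0.  0.3 0.2] turn 0.557 q [-0.13  0.29 -0.08  1.18  0.    0.45]
```

```bash

python3 -m handwheel '{"jaw":[0.005,0.005],"xyz":[[0,0,0.0005],[0,0,0.0004]],"turn":[0.1,0.1]}' 100
python3 d.py 587.5 -78 304.2 0.435
```

```text
t: 7.25
tool_pos: [587.4, -78.1, 304.3]
tcp_rot: [1.199, 2.885, 0.008]
contact_force: [-1.0, 0.7, 7.4]
width: 12.1
t 7.25 pos [587.4 -78.1 304.3] yawY 0.783 z [ 0.019 -0.002 -1.   ] F [-1.   0.7  7.4] T [-0.17  1.16  0.16] w 12.1
delta tool mm [-0.   0.2  0.1] turn 0.348 q [-0.13  0.29 -0.08  1.18  0.    0.66]
```

```bash

python3 -m handwheel '{"jaw":[0.005,0.005],"xyz":[[0,0,0.0003],[0,0,0.0003]],"turn":[0.1,0.1]}'
python3 d.py 587.5 -78 304.2 0.435
```

```text
t: 7.45
tool_pos: [587.4, -78.0, 304.4]
tcp_rot: [1.491, 2.745, 0.01]
contact_force: [-0.4, 1.3, 7.4]
width: 12.3
t 7.45 pos [587.4 -78.  304.4] yawY 0.576 z [ 0.019 -0.003 -1.   ] F [-0.4  1.3  7.4] T [-0.26  1.16  0.24] w 12.3
delta tool mm [-0.1  0.1  0.2] turn 0.141 q [-0.13  0.29 -0.08  1.18 -0.    0.86]
```

```bash

python3 -m handwheel '{"jaw":[0.005,0.005],"xyz":[[0,0,0.0003],[0,0,0.0003]],"turn":[0.08,0.08]}'
python3 d.py 587.5 -78 304.2 0.435
python3 -m handwheel '{"jaw":[0.005],"xyz":[[0,0,0.0002]],"turn":[0.06]}'
python3 d.py 587.5 -78 304.2 0.435
```

```text
t: 7.65
tool_pos: [587.4, -77.9, 304.4]
tcp_rot: [1.712, 2.612, 0.011]
contact_force: [-0.2, 0.1, 7.2]
width: 12.7
t 7.65 pos [587.4 -77.9 304.4] yawY 0.41 z [ 0.019 -0.004 -1.   ] F [-0.2  0.1  7.2] T [-0.29  1.21  1.24] w 12.7
delta tool mm [-0.2  0.   0.2] turn -0.025 q [-0.13  0.28 -0.08  1.18 -0.    1.03]
t: 7.75
tool_pos: [587.4, -77.8, 304.5]
tcp_rot: [1.787, 2.561, 0.011]
contact_force: [-1.5, -0.2, 7.5]
width: 12.8
t 7.75 pos [587.4 -77.8 304.5] yawY 0.353 z [ 0.019 -0.005 -1.   ] F [-1.5 -0.2  7.5] T [-0.45  1.06  2.97] w 12.8
delta tool mm [-0.2  0.   0.3] turn -0.082 q [-0.13  0.28 -0.08  1.18 -0.    1.09]
```

```bash

python3 -m handwheel '{"jaw":[0.005],"xyz":[[0,0,0.0002]],"turn":[-0.06]}'
python3 d.py 587.5 -78 304.2 0.435
```

```text
t: 7.85
tool_pos: [587.4, -77.7, 304.4]
tcp_rot: [1.703, 2.617, 0.009]
contact_force: [-0.9, -0.8, 6.1]
width: 12.6
t 7.85 pos [587.4 -77.7 304.4] yawY 0.417 z [ 0.019 -0.006 -1.   ] F [-0.9 -0.8  6.1] T [-0.27  1.21  0.84] w 12.6
delta tool mm [-0.3 -0.   0.2] turn -0.018 q [-0.13  0.28 -0.09  1.18 -0.    1.02]
```

```bash

python3 -m handwheel '{"jaw":[0.02,0.03,0.04,0.06],"xyz":[[0,0,0],[0,0,0],[0,0,0],[0,0,0]],"turn":[0,0,0,0]}' 25
python3 d.py 587.5 -78 304.2 0.435
python3 -m handwheel '{"jaw":[0.07,0.07,0.07,0.07,0.07],"xyz":[[0,0,0],[0,0,-0.02],[0,0,-0.03],[0,0,-0.04],[0,0,-0.04]],"turn":[0,0,0,0,0]}' 
python3 d.py 587.5 -78 304.2 0.435
```

```text
t: 8.25
tool_pos: [587.4, -77.4, 302.4]
tcp_rot: [1.708, 2.616, 0.008]
contact_force: [-0.1, 0.0, 0.3]
width: 53.1
t 8.25 pos [587.4 -77.4 302.4] yawY 0.414 z [ 0.018 -0.005 -1.   ] F [-0.1  0.   0.3] T [-0.    0.04 -0.01] w 53.1
delta tool mm [-0.6 -0.1 -1.8] turn -0.021 q [-0.13  0.29 -0.09  1.18 -0.    1.03]
t: 8.75
tool_pos: [582.5, -76.6, 428.3]
tcp_rot: [1.718, 2.625, -0.001]
contact_force: [0.3, 0.0, 1.1]
width: 69.8
t 8.75 pos [582.5 -76.6 428.3] yawY 0.412 z [ 0.004 -0.003 -1.   ] F [0.3 0.  1.1] T [ 0.01 -0.07 -0.05] w 69.8
delta tool mm [ -2.7   3.7 124.1] turn -0.023 q [-0.13  0.27  0.18  1.47 -0.    1.03]
```

```bash

python3 -m handwheel '{"jaw":[0.07,0.07,0.07,0.07,0.07],"xyz":[[0.04,0,-0.01],[0.045,0,0],[0.045,0,0],[0.045,0,0],[0,0,0]],"turn":[0,0,0,0,0]}' 
python3 - <<'E'
from h import *
s=cam("scene");t=cam("top")
p=[588.3,-77.8,.167]
for L in(1.2,1.3):
  pass
for c,n,(x,y,w,h,k) in((t,"t5",(350,170,130,90,6)),(s,"s5",(180,210,120,120,5))):
    im=cv2.resize(c[0][y:y+h,x:x+w],None,fx=k,fy=k,interpolation=cv2.INTER_CUBIC)
    im=(np.clip(im.astype(float)/(255*.45),0,1)**.55*255).astype(np.uint8)
    L=1.3;a=p[2]-L;cc,ss=np.cos(a),np.sin(a)
    P=[(p[0]+cc*u-ss*v,p[1]+ss*u+cc*v,261.5) for u,v in((25,7),(25,-7),(-25,-7),(-25,7))]
    q=((proj(c,P)-[x,y]+.5)*k).astype(int);cv2.polylines(im,[q],True,(0,0,255),1)
    cv2.imwrite(f"pics/{n}.png",im)
E
```

```text
t: 9.25
tool_pos: [513.7, 87.4, 444.4]
tcp_rot: [1.722, 2.61, 0.012]
contact_force: [1.1, -0.5, 0.1]
width: 70.0
```

View pics/s5.png

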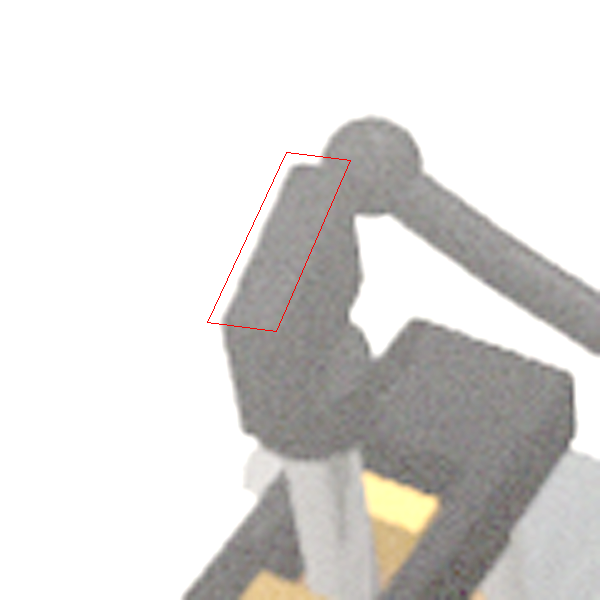

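View pics/t5.png

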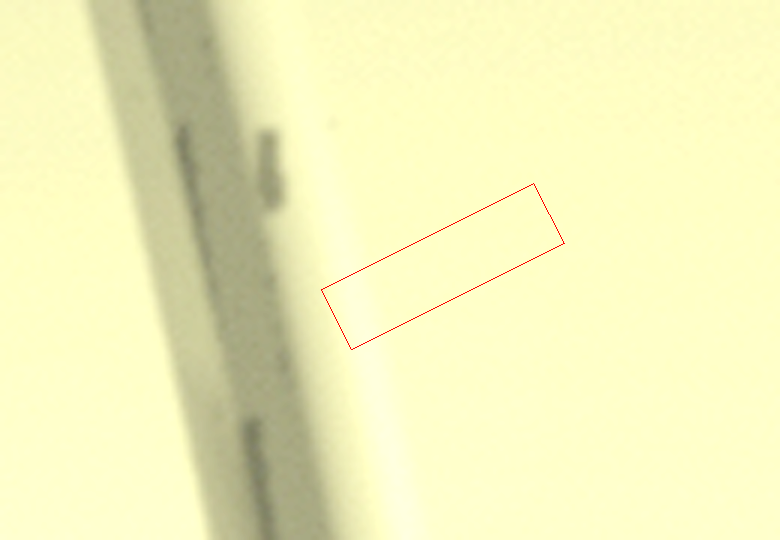

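```bash

python3 -m handwheel '{"jaw":[0.07,0.07,0.07,0.07,0.07],"xyz":[[0.045,0,0],[0.045,0,0],[0.045,0,0],[0.045,0,0],[0.045,0,0]],"turn":[0,0,0,0,0]}' 
python3 - <<'E'
from h import *
s=cam("scene");t=cam("top")
p=[588.3,-77.8,.167]
o=cv2.imread("pics/scene0.png");o2=cv2.imread("pics/top0.png")
cv2.imwrite("pics/s6.png",s[0])
x,y,w,h,k=280,145,230,180,3.4
im=cv2.resize(t[0][y:y+h,x:x+w],None,fx=k,fy=k,interpolation=cv2.INTER_CUBIC)
im=(np.clip(im.astype(float)/(255*.45),0,1)**.55*255).astype(np.uint8)
a=p[2]-1.3;cc,ss=np.cos(a),np.sin(a)
P=[(p[0]+cc*u-ss*v,p[1]+ss*u+cc*v,261.5) for u,v in((25,7),(25,-7),(-25,-7),(-25,7))]
q=((proj(t,P)+[.7,.16]-[x,y]+.5)*k).astype(int);cv2.polylines(im,[q],True,(0,0,255),1)
cv2.imwrite("pics/t6.png",im)
E
python3 d.py 0 0 0 0
```

```text
t: 9.85
tool_pos: [433.2, 288.5, 440.1]
tcp_rot: [1.75, 2.584, 0.006]
contact_force: [0.4, 0.8, 0.2]
width: 70.0
t 9.95 pos [432.  291.2 439.5] yawY 0.387 z [ 0.018 -0.007 -1.   ] F [0.  0.5 0.4] T [0.03 0.02 0.02] w 69.7
delta tool mm [-100.6 -516.1  433.8] turn 0.387 q [ 0.6   0.14  0.03  1.46 -0.02  1.78]
```

View pics/t6.png

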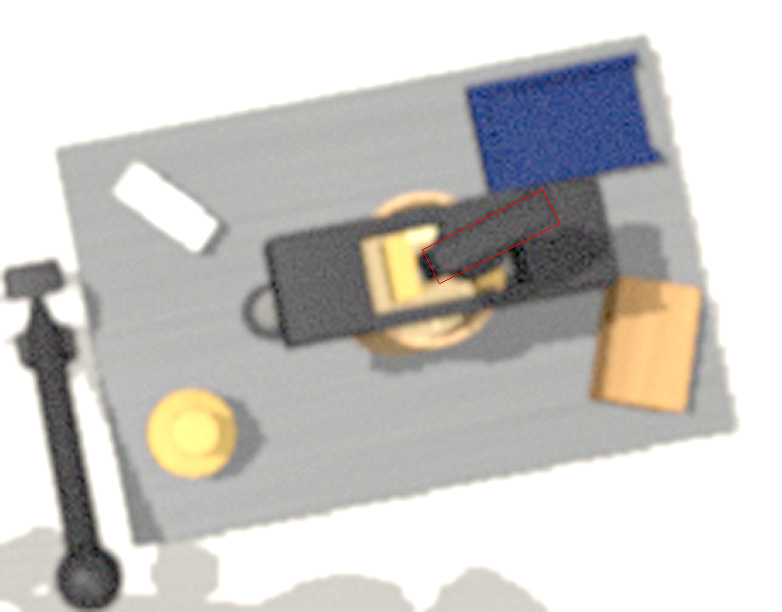

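View pics/s6.png

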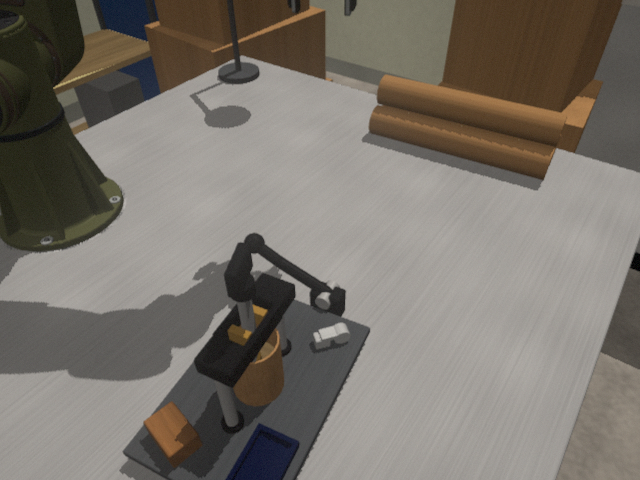

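The wing is down and sits at the predicted locked angle: its crop centre is about (490,237), right on the outline for 1.3 rad. The four objects on the bed sit at the same pixels as at the start, and the arm is clear.

```bash
python3 -c "
from bench import ctrl
print(ctrl.finish_job())"
```

```text
the job is handed in; nothing more can be done
None
```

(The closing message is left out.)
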